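Raise the lathe's tool rest to centre height and hold it for locking

TASK

The tool rest of the wood lathe has been let right down in its socket and stands at some chance angle. Take hold of it, ease it straight up without forcing it in the socket and without drawing its post right out, turn it parallel to the lathe's axis and bring its top edge level with the two centre points. Finish while still holding it there, at rest, so that somebody can lock it, and leave the things lying by the lathe where they are.

Things in the scene. Friction and masses are not known exactly. Their poses are not given: they have to be found in the camera images.
- rest_grip (a point): Tool rest to raise: a loose dark steel T, 0.5 to 0.8 kg, its round post in the banjo's socket. Point: centre of its flat crossbar (140 mm long, 12 mm thick, 26 mm high: 13 mm below to 13 mm above the point), on the post's axis; a bright 10 mm rod, 144 mm long, stands 5 mm proud of its top edge. Axes: y along the crossbar (its two ends are alike), x across its 12 mm, z up along the post.
- rest_top (a point): Middle of the rest's top edge (the top of the bright rod), 17 mm above rest_grip; same axes.
- rest_foot (a point): Centre of the lower end of the rest's post, a smooth steel rod 20 mm in diameter and 105 mm long; 141 mm below rest_grip; same axes.
- bore (a point): Centre of the mouth of the banjo's socket: a fixed grey upright tube, 50 mm across, 60 mm long, open below, 21 mm bore (1 mm wider than the post). The mouth is 152 mm above the bench. z points up out of the bore, x along the banjo's arm towards the lathe bed. The small locking lever on the tube's side is slack; nobody needs to move it.
- drive_point (a point): Point of the spur drive centre in the headstock (the left end of the lathe seen from the robot), on the lathe's axis, 255 mm above the bench, so 103 mm above the socket's mouth. Axes of the fixed lathe: y along its axis towards the headstock, x level, away from the robot, z up. The lathe stands turned by up to 0.08 rad on the bench.
- tail_point (a point): Point of the live centre in the tailstock, on the same axis and at the same height, 364 mm from the drive centre's point; axes as for drive_point.
- spare_rest: Another, longer tool rest (230 mm crossbar) lying loose on the bench, not in the socket; leave it alone. Origin on the bench under its shoulder.
- blank: A square wooden turning blank, 45 x 260 x 45 mm, lying on the bench; leave it alone. Origin under its centre, y along it.
- jar: A lidded glass jar of wax, 72 mm across and 85 mm high, standing on the bench; leave it alone. Origin under its centre.
- chuck: A four-jaw lathe chuck, 96 mm across and 64 mm high, standing jaws up on the bench; leave it alone. Origin under its centre.
- banjo: The fixed grey slotted casting that crosses the lathe bed and carries the socket at its end nearest the robot; origin and axes as bore.
- rest: The tool rest again: origin on the post's axis at the underside of the round shoulder (33 mm across, 8 mm high), 36 mm below rest_grip, same axes. The shoulder sits on the socket's mouth when the rest is right down. Between it and the crossbar are a neck and a web 50 mm long, 12 mm thick. If let go, the rest drops back.

How it is judged (in metres and radians):
At the end, for the whole second after the job is handed in: The rest is held by the fingers and still; its top edge within 4 mm of the height of the centre points, its crossbar within 0.07 rad of the lathe's axis, its post upright in the bore with at least 30 mm still inside (z of rest_top in the frame of drive_point between -0.004 and 0.004 m and angle between the y axis of rest_grip and the y axis of drive_point, either way round below 0.07 rad and horizontal distance between rest_foot and bore below 0.004 m and z of rest_foot in the frame of bore below -0.03 m and angle between rest_grip's own z axis and vertical below 0.05 rad and contact force between the fingers and rest above 3 N and linear speed of rest below 0.01 m/s); the arm keeps its last pose, push and grip.
It fails at once if the rest's post is drawn out of the socket (less than 15 mm of it left inside) (z of rest_foot in the frame of bore above -0.015 m).
It fails at once if the spare tool rest, the blank, the jar or the chuck lying by the lathe is shifted by more than 30 mm (distance of any of spare_rest, blank, jar, chuck from where it was at the start of the episode above 0.03 m).
It fails at once if the rest is forced in its socket: more than 50 N between the rest and the banjo (contact force between rest and banjo above 50 N).
It also fails if it takes over 38 s, if anything falls off the work surface, if the arm or the gripper's body presses on something with over 40 N, if the wrist force passes 120 N, or if a joint passes its speed limit or range.

ROBOT

A 6-joint arm with a two-finger parallel gripper is mounted at the origin on the work surface. World frame = base frame: x ahead of the robot, y to its left, z up, the work surface at z = 0. Lengths are in mm, angles in rad, forces in N, time in s.
With the tool pointing down it reaches from about 350 to 775 mm from the base axis. Payload 7.3 kg.
Tool frame: the origin (TCP) lies on the centre line of the jaws, within the pads' length; the fingertips stand 11 mm ahead of it and the grasp point (between the pads) lies 8 mm behind it; z points along the fingers, y is the line along which they close (so a half turn about z gives the same grasp; the last joint's range is limited). The gripper opens to 92 mm and grips with 3 to 60 N. Pads are 19 mm wide; open, the fingers measure 130 mm over their backs; the gripper's body (75 mm by 190 mm) begins 47 mm behind the grasp point.
Start: joints at [-1.357, 0.342, 1.524, -0, 1.275, -0.146], TCP at [184.869, -491.393, 237.741] pointing down, gripper open.
Joint ranges: [-2.53, 2.53], [-0.77, 2.02], [0.04, 2.7], [-1, 4.14], [0.28, 2.66], [-3.11, 3.11]. Speed limits (rad/s): [2.57, 2.57, 3.14, 3.14, 3.14, 3.14].

INTERFACE

Orientations are given as [roll, pitch, yaw] about the fixed x, y, z axes, in that order (R = Rz(yaw) Ry(pitch) Rx(roll)).
In Python, from plant import bot gives the robot as it stands.
- The arm moves only by the tool step_arm, never from a script. Its argument "deltas" is a list of rows, each a list of 5 numbers: the opening, from 0 (shut) to 1 (fully open), then the shift along the tool's x, y, z each as a share of 0.5 m, from -1 to 1, then the turn about the tool's z as a share of pi/2 rad, from -1 to 1. In form: [[claw, x, y, z, turn], ...]. A call has 1 to 8 rows; each row shifts and turns the commanded pose from where the row before left it, along the tool's axes as they then stand; what a row does not reach is not made up. A row lasts 1/10 s, in which the tool goes at most 50 mm and 8.59 degrees, less where a joint would pass 70% of its speed; a pose out of reach is approached as far as the arm can. A call with a number of a shift or a turn outside -1 to 1 is refused whole. A call with a gripper value outside its range is refused whole. The fingers move at their own pace and stop on an object; the grip force is fixed at half the most. Time passes only in rows, so rows that do not move let the fingers close. It gives the time, the measured TCP pose, the force, the opening and the grip force at its end, in the units of the state.
- bot.get_obs(): the state, without advancing time (a new reading comes with each control period).
- bot.capture(name): name is "side" or "top"; returns (picture, depth): 420x560x3 uint8, red, green, blue; 420x560 float32, mm along the optical axis (not along the pixel's ray), 0 where there is no reading.
- bot.camera_params(name): a dict with "fov_y" (degrees; the focal length in pixels is half the picture's height over the tangent of half this angle, whatever the lens; pixels are square), "cx", "cy" (the principal point, pixels), "rvec" (rotation vector, rad) and "tvec" (3), from world to camera coordinates, as OpenCV has them. Camera axes: x right, y down, z forward; pixel columns grow to the right and rows downward; lengths in mm; the calibration is good to about 2 mm. A picture is of the moment at which its call begins. camera_params takes no time and is no camera call.
- bot.close_job(): hands the job in; it is judged then, once.
The state is a dict: "time": time; "joint_positions": joint angles; "dq": joint speeds; "tau": joint torques, N m; "tool_pos": TCP position; "tcp_rot": TCP orientation; "contact_force": force on the tool from outside, world axes, zero at the start; "moment": the same for the moment, N m; "grip_width": finger opening in mm; "finger_force": force on a finger pad.
Only numpy, scipy, OpenCV 4.12 (cv2) and the standard library are available. Lean on these libraries where they do the work, as an engineer would, in place of code of your own. Each camera call takes 0.05 s, during which the arm holds its last target. There are 200 camera calls.

## Working session

There is one attempt and no reset: what is moved stays moved. The work goes in short steps, Python scripts to look and compute and a tool call to move; the robot and the scene stay as the last step left them, time stands still between calls to the robot, and variables do not carry over. Pictures are saved under pics/ and viewed, at most 10 in all, crops included, and the job is handed in when it is done.

Besides the shell and the picture viewer there is one more tool, called after "Request:" in YAML: its name, and indented under it one key for each argument. step_arm: Moves the arm, as the interface text tells. Shift numbers are shares of 0.5 m and turn numbers shares of pi/2 rad, none past 1 either way. Its arguments: {"type":"object","properties":{"deltas":{"type":"array","items":{"type":"array","items":{"type":"number","minimum":-1,"maximum":1}}}},"required":["deltas"]}

```bash
mkdir -p pics
cat > h.py <<'E'
import numpy as np,cv2
from plant import bot
def cam(n):
    p=bot.camera_params(n); f=210/np.tan(np.radians(p['fov_y'])/2)
    return p,f,cv2.Rodrigues(np.array(p['rvec'],float))[0],np.array(p['tvec'],float).ravel()
def px2w(n,u,v,d=None,z=None):
    p,f,R,t=cam(n); r=np.array([(u-p['cx'])/f,(v-p['cy'])/f,1.]); c=-R.T@t; w=R.T@r
    return c+w*(d if d is not None else (z-c[2])/w[2])
def w2px(n,P):
    p,f,R,t=cam(n); q=R@np.array(P,float)+t
    return q[0]/q[2]*f+p['cx'],q[1]/q[2]*f+p['cy'],q[2]
E
python3 - <<'E'
from h import *
for n in('side','top'):
    a,d=bot.capture(n); np.savez('%s.npz'%n,a=a,d=d); cv2.imwrite(f'pics/{n}0.png',a[:,:,::-1]); p,f,R,t=cam(n); print(n,p,f,-R.T@t)
print(bot.get_obs())
E
```

```text
side {'fov_y': 51.43848850378823, 'cx': 274.50780052777014, 'cy': 218.23629736433543, 'rvec': array([ 0.65964047, -2.59108779,  1.22744301]), 'tvec': array([439.36641253, 310.85844369, 833.1364325 ])} 435.9729714634944 [182.95609367 604.52662198 764.76582216]
top {'fov_y': 44.68732186462224, 'cx': 279.8717738386281, 'cy': 209.45483891844776, 'rvec': array([ 2.18144975, -2.18383558,  0.07189381]), 'tvec': array([ -32.74721694,  553.17483814, 1488.05767885])} 510.9235791160464 [ 445.97855662  -41.25461223 1523.41446145]
{'time': 0.1, 'joint_positions': array([-1.35699625e+00,  3.42655622e-01,  1.52493464e+00, -1.87142293e-05,
        1.27539833e+00, -1.46011400e-01]), 'dq': array([ 0.00176183, -0.00177665, -0.00132538, -0.00069342,  0.00141151,
        0.0010636 ]), 'tau': array([ 3.02228618e-03, -4.32000983e+01, -2.44695228e+01,  7.19848112e-02,
        5.25731407e-02, -3.76874834e-05]), 'tool_pos': array([ 184.78530606, -491.0265794 ,  237.10852522]), 'tcp_rot': array([-3.14020897e+00, -1.85392985e-04,  3.59816812e-01]), 'contact_force': array([ 0.88861055, -0.32206061,  0.4239125 ]), 'moment': array([ 0.00475583,  0.0982625 , -0.02531564]), 'finger_force': 0.0, 'grip_width': 91.60368631959705}
```

View pics/side0.png

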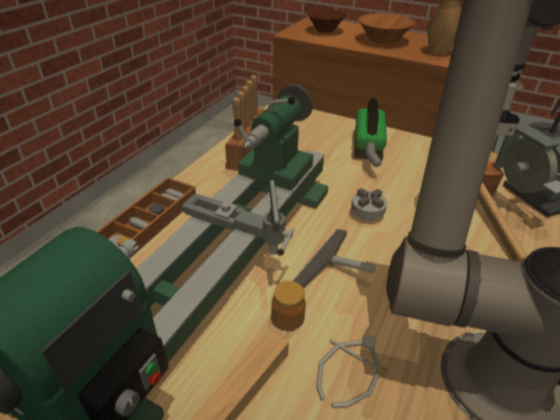

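View pics/top0.png

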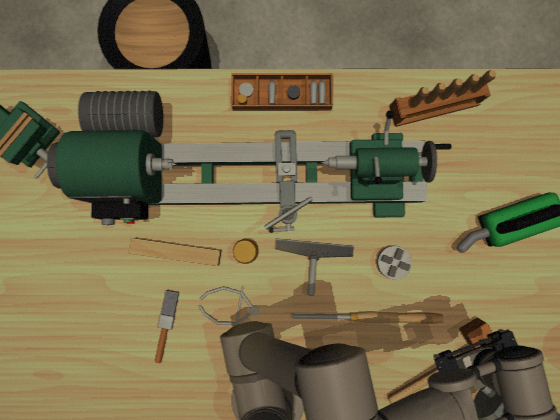

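The top view shows the rest's bar at about (267,228) to (311,198) on the socket near (288,213), the drive point near (173,163) and the tail point near (328,163). I'll enlarge these areas.

Run:
```python
from h import *
a=np.load('top.npz')['a']; s=np.load('side.npz')['a']
c=lambda a,u,v,w,h,k:cv2.resize(a[v:v+h,u:u+w],None,fx=k,fy=k,interpolation=cv2.INTER_CUBIC)
A=c(a,250,185,80,60,10)
cv2.imwrite('pics/t1.png',A[:,:,::-1])
B=np.vstack([c(a,140,145,100,37,8),c(a,300,145,100,37,8)]);cv2.imwrite('pics/t2.png',B[:,:,::-1])
cv2.imwrite('pics/s1.png',c(s,240,170,80,90,6)[:,:,::-1])
```

```text
(no output)
```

View pics/t1.png

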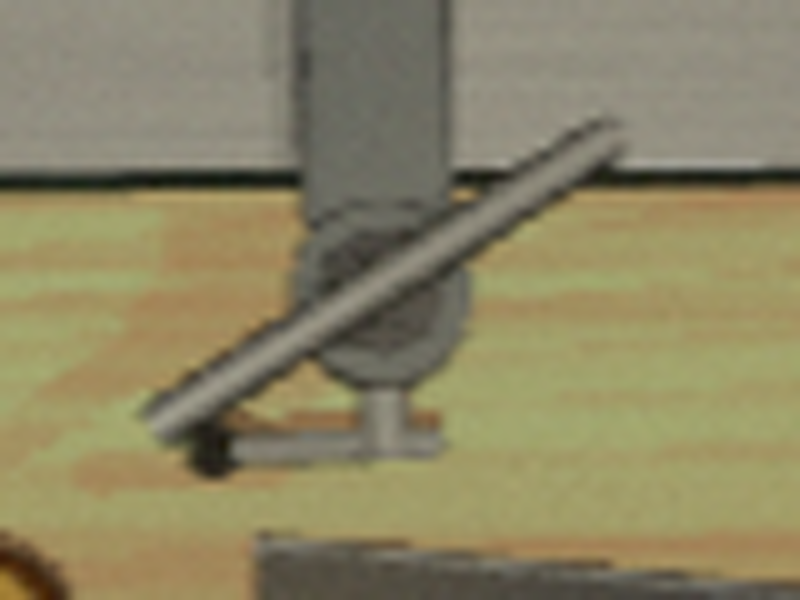

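View pics/t2.png

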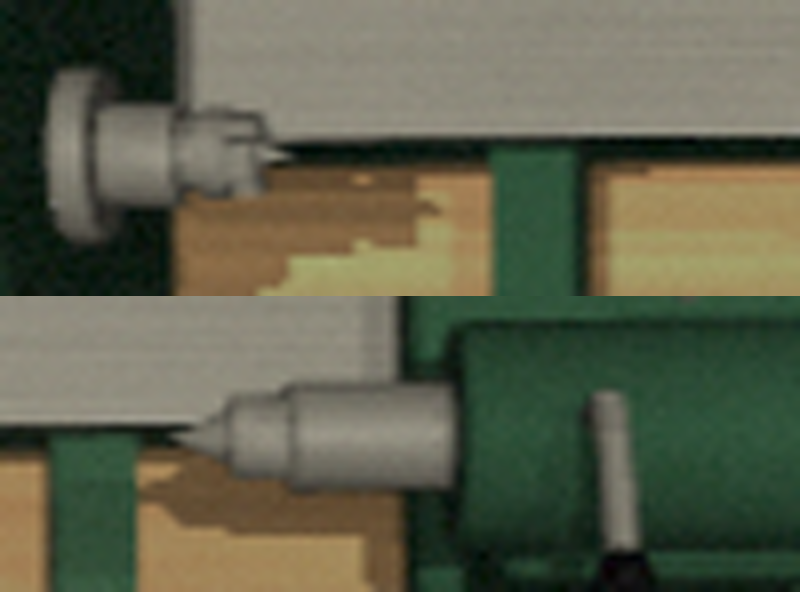

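View pics/s1.png

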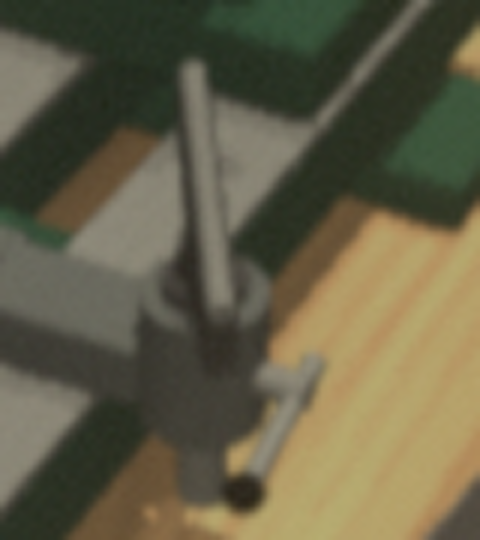

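The enlarged top view shows rod ends at (265,227) and (311,197), drive point at (176,164) and tail point at (321,162). The side view shows rod ends at (272,180) and (277,222).

Run:
```python
from h import *
from scipy.optimize import least_squares
o=.45
T=[(250+15.8-o,185+42.8-o),(250+61.3-o,185+13-o)]
E=[px2w('top',*q,z=201) for q in T]; print('rod',E,(E[0]+E[1])/2,np.linalg.norm(E[0]-E[1]))
d=E[0]-E[1]; print('bar angle from +y', np.arctan2(-d[0],d[1]))
D=px2w('top',140+36.6-o,145+19.5-o,z=255);Q=px2w('top',300+21.5-o,145+17.5-o,z=255)
l=D-Q; print('D,Q',D,Q,np.linalg.norm(l),'axis ang',np.arctan2(-l[0],l[1]))
S=[(240+37-.42,170+52.2-.42),(240+32.2-.42,170+10.8-.42)]
for i in(0,1):
    f=lambda P:np.r_[np.subtract(w2px('top',P)[:2],T[i]),np.subtract(w2px('side',P)[:2],S[i])]
    r=least_squares(f,E[i],x_scale=100);print(r.x,r.fun)
b=px2w('top',250+38.2-o,185+29.5-o,z=152);print('socket',b)
```

```text
rod [array([493.81563227,   3.33146207, 201.        ]), array([ 571.12020204, -114.82669917,  201.        ])] [532.46791715 -55.74761855 201.        ] 141.19967271543388
bar angle from +y 0.5793547052351508
D,Q [650.839577   225.39509231 255.        ] [ 655.25345138 -137.82468832  255.        ] 363.24659850993226 axis ang 0.012151477876594765
[494.31613698   3.60835769 198.52309406] [-0.0743699  -0.15833493  0.13609156  0.01088817]
[ 570.54947448 -114.87482825  203.23110277] [ 0.06715039  0.13795689 -0.13356754 -0.01082133]
socket [531.288449   -55.22198487 152.        ]
```

Request:
step_arm:
  deltas:
    - [1,0,0,-0.01,-0.09]
    - [1,0,0,-0.01,-0.09]
    - [1,0,0,-0.01,-0.09]
    - [1,0,0,-0.01,-0.09]
    - [1,0,0,-0.01,-0.09]
    - [1,0,0,-0.01,-0.09]
    - [1,0,0,0,-0.09]
    - [1,0,0,0,-0.09]

```text
time: 0.9
tool_pos: [184.8, -491.3, 267.5]
tcp_rot: [-3.141, -0.0, 1.497]
contact_force: [-0.2, 0.6, -0.3]
grip_width: 92.1
finger_force: 0.0
```

Request:
step_arm:
  deltas:
    - [1,0,0,0,-0.09]
    - [1,0,0,0,-0.09]
    - [1,0,0,0,-0.09]
    - [1,0,0,0,-0.09]
    - [1,0,0,0,-0.06]
    - [1,0,0,0,0]

```text
time: 1.5
tool_pos: [184.8, -491.2, 267.3]
tcp_rot: [3.141, -0.001, 2.151]
contact_force: [-0.3, -0.1, -0.1]
grip_width: 91.9
finger_force: 0.0
```

```bash
cat >> h.py <<'E'
from scipy.spatial.transform import Rotation as Ro
def togo(P,yaw):
    o=bot.get_obs(); R=Ro.from_euler('xyz',o['tcp_rot']).as_matrix()
    dy=(yaw-o['tcp_rot'][2]+np.pi)%(2*np.pi)-np.pi
    print('t',o['time'],'pos',o['tool_pos'],'rot',o['tcp_rot'],'q',o['joint_positions'][[0,5]],'F',o['contact_force'],'w',o['grip_width'],o['finger_force'])
    print('shift shares',R.T@(np.array(P)-o['tool_pos'])/500,'turn share',-dy/(np.pi/2))
E
python3 -c "
from h import *
togo((532.4,-55.6,262),2.15)"
```

```text
t 1.5 pos [ 184.83528302 -491.18569581  267.34823965] rot [ 3.14128742e+00 -7.59481967e-04  2.15126298e+00] q [-1.35698529 -1.93745469] F [-0.29347279 -0.12857411 -0.05234194] w 91.85942045501253 0.0
shift shares [0.34725237 1.05903135 0.01128347] turn share 0.0008040376962794413
```

Request:
step_arm:
  deltas:
    - [1,0.025,0.075,0,0]
    - [1,0.025,0.075,0,0]
    - [1,0.025,0.075,0,0]
    - [1,0.025,0.075,0,0]
    - [1,0.025,0.075,0,0]
    - [1,0.025,0.075,0,0]
    - [1,0.025,0.075,0,0]
    - [1,0.025,0.075,0,0]

```text
time: 2.3
tool_pos: [381.8, -241.9, 267.7]
tcp_rot: [-3.142, 0.0, 2.147]
contact_force: [0.4, 0.8, -0.1]
grip_width: 91.8
finger_force: 0.0
```

Request:
step_arm:
  deltas:
    - [1,0.025,0.075,0,0]
    - [1,0.025,0.075,0,0]
    - [1,0.025,0.075,0,0]
    - [1,0.025,0.075,0,0]
    - [1,0.025,0.075,0,0]
    - [1,0.025,0.075,0,0]
    - [1,0,0,0,0]
    - [1,0,0,0,0]

```text
time: 3.1
tool_pos: [528.1, -56.9, 267.1]
tcp_rot: [-3.14, -0.001, 2.151]
contact_force: [-0.2, 0.5, 0.5]
grip_width: 91.7
finger_force: 0.0
```

```bash
python3 -c "
from h import *
togo((532.4,-55.6,178),2.15)"
```

```text
t 3.1 pos [528.10645112 -56.86348508 267.14518494] rot [-3.14039601e+00 -5.55774461e-04  2.15053965e+00] q [-0.2513006  -0.83093236] F [-0.15210579  0.51993123  0.53141777] w 91.65123094463083 0.0
shift shares [-0.00268911  0.00878163  0.17827852] turn share 0.000343551217443763
```

Request:
step_arm:
  deltas:
    - [1,-0.003,0.009,0.03,0]
    - [1,0,0,0.03,0]
    - [1,0,0,0.03,0]
    - [1,0,0,0.03,0]
    - [1,0,0,0.03,0]
    - [1,0,0,0.028,0]
    - [1,0,0,0,0]
    - [1,0,0,0,0]

```text
time: 3.9
tool_pos: [532.4, -57.2, 179.1]
tcp_rot: [-3.141, 0.0, 2.148]
contact_force: [0.3, 0.1, 0.5]
grip_width: 91.5
finger_force: 0.0
```

Run:
```python
from h import *
togo((532.4,-55.6,178),2.15)
k=lambda a,u,v,w,h,s:cv2.resize(a[v:v+h,u:u+w],None,fx=s,fy=s,interpolation=cv2.INTER_CUBIC)
a,_=bot.capture('side')
cv2.imwrite('pics/s2.png',k(a,210,140,110,110,5)[:,:,::-1])
```

```text
t 3.9 pos [532.42445488 -57.1790179  179.08292233] rot [-3.14127692e+00  8.03525878e-05  2.14841859e+00] q [-0.24998011 -0.82747141] F [0.33139569 0.05570063 0.48096674] w 91.54632970699431 0.0
shift shares [0.00267257 0.0016841  0.0021651 ] turn share -0.0010067556840036732
```

View pics/s2.png

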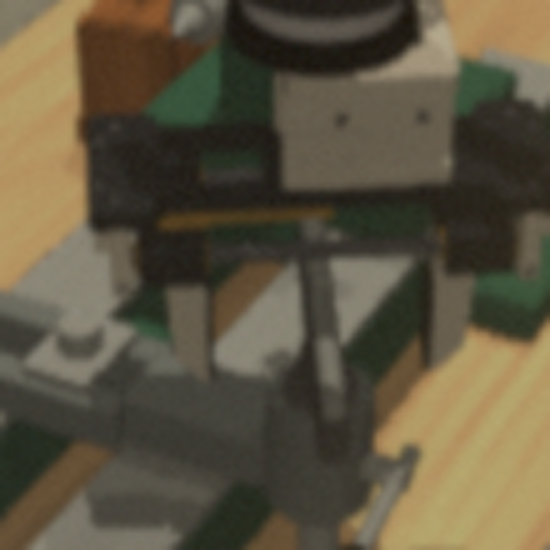

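The bar, at (275,212), stands between the open fingers and is roughly centred. Closing.

Request:
step_arm:
  deltas:
    - [0.8,0.0025,0.0015,0.001,0]
    - [0.6,0,0,0,0]
    - [0.45,0,0,0,0]
    - [0.3,0,0,0,0]
    - [0.2,0,0,0,0]
    - [0.17,0,0,0,0]
    - [0.15,0,0,0,0]
    - [0.13,0,0,0,0]

```text
time: 4.75
tool_pos: [532.8, -54.7, 178.2]
tcp_rot: [-3.142, 0.0, 2.151]
contact_force: [-0.1, 0.0, 0.1]
grip_width: 32.3
finger_force: 0.0
```

Request:
step_arm:
  deltas:
    - [0.12,0,0,0,0]
    - [0.11,0,0,0,0]
    - [0.1,0,0,0,0]
    - [0.09,0,0,0,0]
    - [0,0,0,0,0]
    - [0,0,0,0,0]
    - [0,0,0,0,0]

```text
time: 5.45
tool_pos: [531.2, -55.6, 178.0]
tcp_rot: [-3.138, -0.001, 2.15]
contact_force: [-5.8, -4.4, 2.3]
grip_width: 15.0
finger_force: 28.7
```

Run:
```python
from h import *
togo((532.4,-55.6,178),2.15);print(bot.get_obs()['moment'])
```

```text
t 5.45 pos [531.21870893 -55.64285062 177.95869455] rot [-3.13766165e+00 -7.75558522e-04  2.15048857e+00] q [-0.24652129 -0.82513166] F [-5.83390571 -4.41825356  2.29994168] w 14.959603354687879 28.730652630329132
shift shares [-1.22237854e-03  2.02321024e-03 -9.15128865e-05] turn share 0.0003110323784143513
[-0.71105151  0.87558878 -0.01337295]
```

Request:
step_arm:
  deltas:
    - [0,0,-0.002,0,0]
    - [0,0,0,0,0]
    - [0,0,0,0,0]

```text
time: 5.75
tool_pos: [531.1, -55.7, 178.0]
tcp_rot: [-3.14, -0.0, 2.151]
contact_force: [-4.6, -4.6, 0.7]
grip_width: 15.2
finger_force: 28.5
```

Run:
```python
from h import *
togo((532.4,-55.6,178),2.15);print(bot.get_obs()['moment'])
```

```text
t 5.75 pos [531.13680488 -55.69117702 177.98226306] rot [-3.13952726e+00 -4.67204154e-04  2.15052916e+00] q [-0.24732244 -0.8265023 ] F [-4.63434916 -4.60818092  0.6939579 ] w 15.17822141658428 28.450950980186462
shift shares [-1.23138194e-03  2.21341534e-03 -4.06208468e-05] turn share 0.0003368740261629843
[-0.63824989  0.67256764  0.01512585]
```

Request:
step_arm:
  deltas:
    - [0,0,-0.003,0,0]
    - [0,0,0,0,0]
    - [0,0,0,0,0]

```text
time: 6.05
tool_pos: [530.9, -55.9, 178.0]
tcp_rot: [3.141, -0.0, 2.151]
contact_force: [-0.6, -0.1, -2.9]
grip_width: 15.0
finger_force: 27.7
```

Run:
```python
from h import *
togo((532.4,-55.6,178),2.15);print(bot.get_obs()['moment'])
k=lambda a,u,v,w,h,s:cv2.resize(a[v:v+h,u:u+w],None,fx=s,fy=s,interpolation=cv2.INTER_CUBIC)
a,_=bot.capture('side');b,_=bot.capture('top')
cv2.imwrite('pics/m3.png',np.hstack([k(a,235,160,65,90,6),k(b,250,170,65,90,6)])[:,:,::-1])
```

```text
t 6.05 pos [530.87846324 -55.88503915 178.0234276 ] rot [ 3.14116880e+00 -6.01611973e-05  2.15054129e+00] q [-0.24870265 -0.82861078] F [-0.57068731 -0.07522386 -2.91901656] w 15.000606767236237 27.736083269119263
shift shares [-1.19010183e-03  2.85811743e-03  4.79950131e-05] turn share 0.00034459281427529266
[-0.00414451 -0.12986744  0.04459151]
```

View pics/m3.png

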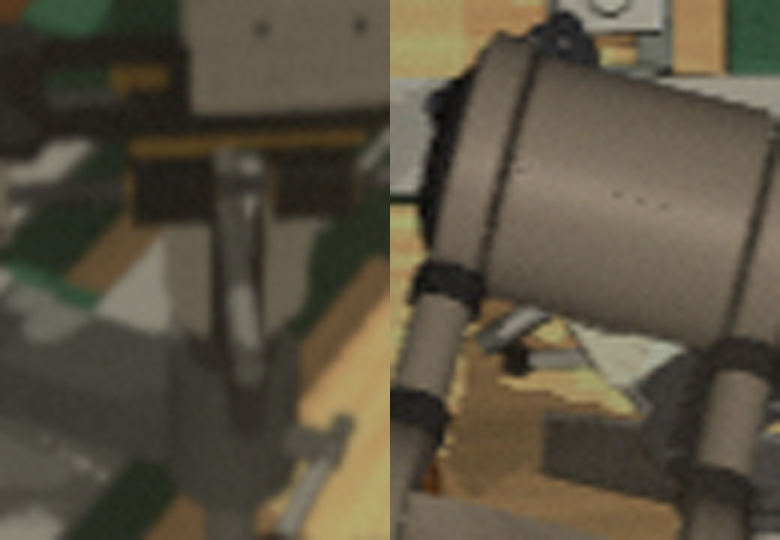

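The side view shows the fingers clamped flat on the bar, with the rod still standing at its first angle. The sideways force is near zero, so I'll begin the lift.

Request:
step_arm:
  deltas:
    - [0,0,0,-0.002,0]
    - [0,0,0,-0.004,0]
    - [0,0,0,-0.005,0]
    - [0,0,0,-0.005,0]
    - [0,0,0,-0.005,0]
    - [0,0,0,-0.005,0]
    - [0,0,0,0,0]

```text
time: 6.85
tool_pos: [530.8, -56.2, 191.6]
tcp_rot: [3.141, 0.001, 2.151]
contact_force: [0.4, -0.5, -7.5]
grip_width: 15.3
finger_force: 26.8
```

Run:
```python
from h import *
togo((531,-56,228),2.15);print(bot.get_obs()['moment'])
```

```text
t 6.85 pos [530.79022173 -56.17117432 191.62954762] rot [3.14127984e+00 5.66350104e-04 2.15050074e+00] q [-0.24897507 -0.82861514] F [ 0.35981046 -0.45921443 -7.54275424] w 15.265896333155563 26.840979158878326
shift shares [ 1.53971894e-05  5.61296067e-04 -7.27407531e-02] turn share 0.00031878094865830204
[ 0.00771108 -0.09960015 -0.00754137]
```

Request:
step_arm:
  deltas:
    - [0,0,0,-0.009,0]
    - [0,0,0,-0.009,0]
    - [0,0,0,-0.009,0]
    - [0,0,0,-0.009,0]
    - [0,0,0,-0.009,0]
    - [0,0,0,-0.009,0]
    - [0,0,0,-0.009,0]
    - [0,0,0,0,0]

```text
time: 7.65
tool_pos: [531.0, -56.2, 223.5]
tcp_rot: [3.141, 0.001, 2.15]
contact_force: [0.4, 0.6, -7.4]
grip_width: 14.7
finger_force: 26.8
```

Run:
```python
from h import *
togo((531,-56,228),1.583);print(bot.get_obs()['moment'])
```

```text
t 7.65 pos [531.00042832 -56.20673671 223.51808135] rot [3.14075161e+00 1.13051315e-03 2.15049725e+00] q [-0.24894692 -0.82860001] F [ 0.4413461   0.60689494 -7.44614812] w 14.672136103484357 26.848236322402954
shift shares [ 0.00033626  0.00023331 -0.00896403] turn share 0.361279967203293
[ 0.02576646 -0.12324684  0.02950861]
```

Request:
step_arm:
  deltas:
    - [0,0,0,0,0.03]
    - [0,0,0,0,0.03]
    - [0,0,0,0,0.03]
    - [0,0,0,0,0.03]
    - [0,0,0,0,0.03]
    - [0,0,0,0,0.03]
    - [0,0,0,0,0]

```text
time: 8.35
tool_pos: [530.6, -56.1, 222.6]
tcp_rot: [-3.141, -0.0, 1.867]
contact_force: [-0.8, 0.5, -7.8]
grip_width: 15.4
finger_force: 26.8
```

Run:
```python
from h import *
togo((531,-56,228),1.583);print(bot.get_obs()['moment'])
```

```text
t 8.35 pos [530.6355197  -56.06305927 222.56501427] rot [-3.14145531e+00 -9.14188996e-05  1.86732227e+00] q [-0.24894136 -0.54546962] F [-0.76267333  0.51686185 -7.82538437] w 15.414262879142465 26.828954815864563
shift shares [-9.13938381e-05  7.32505651e-04 -1.08700806e-02] turn share 0.18100517692026705
[-0.05979127 -0.11983715  0.03330127]
```

Request:
step_arm:
  deltas:
    - [0,0,0,0,0.03]
    - [0,0,0,0,0.03]
    - [0,0,0,0,0.03]
    - [0,0,0,0,0.03]
    - [0,0,0,0,0.03]
    - [0,0,0,0,0.03]
    - [0,0,0,-0.005,0]
    - [0,0,0,-0.004,0]

```text
time: 9.15
tool_pos: [530.7, -56.1, 227.4]
tcp_rot: [3.142, 0.0, 1.587]
contact_force: [-0.1, 0.6, -6.6]
grip_width: 15.0
finger_force: 26.8
```

Request:
step_arm:
  deltas:
    - [0,0,0,0,0]
    - [0,0,0,0,0]
    - [0,0,0,0,0]

```text
time: 9.45
tool_pos: [530.7, -56.1, 227.2]
tcp_rot: [3.142, 0.0, 1.585]
contact_force: [-0.7, 0.4, -7.0]
grip_width: 15.1
finger_force: 26.8
```

Run:
```python
from h import *
togo((531,-56,228),1.583);print(bot.get_obs()['moment'])
k=lambda a,u,v,w,h,s:cv2.resize(a[v:v+h,u:u+w],None,fx=s,fy=s,interpolation=cv2.INTER_CUBIC)
a,_=bot.capture('side');b,_=bot.capture('top')
cv2.imwrite('pics/s4.png',k(a,220,135,100,100,6)[:,:,::-1])
cv2.imwrite('pics/t4.png',k(b,245,180,100,60,8)[:,:,::-1])
for z in(245,250,255):
  for y in(-129,17):print(z,y,w2px('side',(531,y,z))[:2],w2px('top',(531,y,z))[:2])
```

```text
t 9.45 pos [530.676068   -56.10174749 227.17827027] rot [3.14157289e+00 8.74662642e-05 1.58549060e+00] q [-0.24894332 -0.2636119 ] F [-0.69674488  0.39118345 -7.03656068] w 15.092969821862104 26.82725340127945
shift shares [ 0.00019381  0.00065082 -0.00164346] turn share 0.0015855645125401358
[-0.02809426 -0.06969866 -0.00336245]
245 -129 (np.float64(290.6772074781578), np.float64(166.4200729964978)) (np.float64(317.55743606292003), np.float64(211.82463227719973))
245 17 (np.float64(257.3698550625147), np.float64(201.67301015540426)) (np.float64(259.32731397819697), np.float64(211.8977006666264))
250 -129 (np.float64(290.75539127930426), np.float64(164.48230145773562)) (np.float64(317.6941076033597), np.float64(211.69158039722697))
250 17 (np.float64(257.3332103567376), np.float64(199.6400558095007)) (np.float64(259.23640290799307), np.float64(211.7650140259206))
255 -129 (np.float64(290.8340979105452), np.float64(162.53157166851958)) (np.float64(317.83185190885155), np.float64(211.5574841637151))
255 17 (np.float64(257.2962918650466), np.float64(197.5919125228906)) (np.float64(259.14477868623703), np.float64(211.6312865253552))
```

View pics/s4.png

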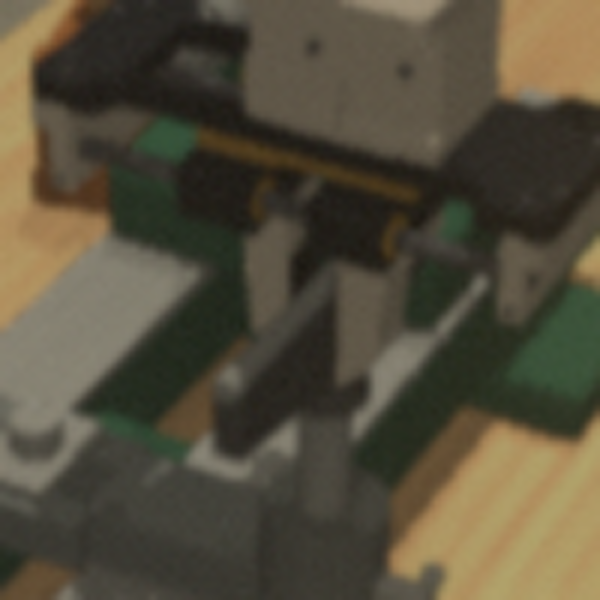

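View pics/t4.png

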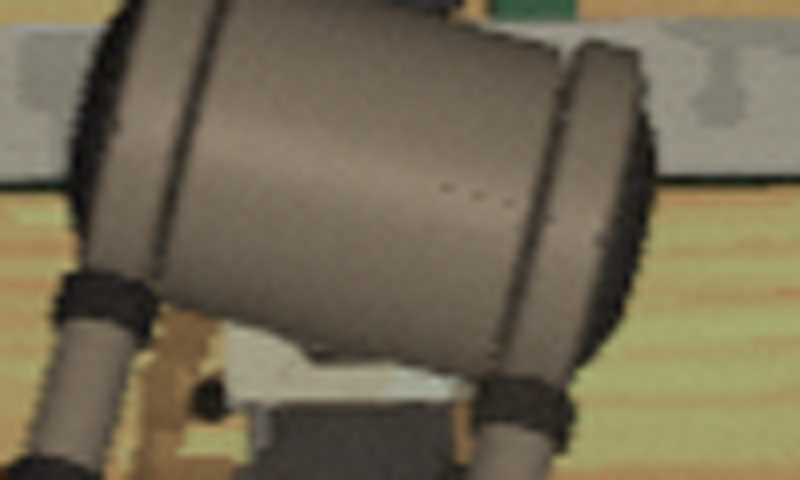

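The side view shows the bar raised and parallel with the lathe bed. The near rod end is at about (258,198), the shoulder is clear of the mouth and the post is still in the socket. I'll add 1 mm and check height and tilt from depth.

Request:
step_arm:
  deltas:
    - [0,0,0,-0.002,0]
    - [0,0,0,0,0]
    - [0,0,0,0,0]
    - [0,0,0,0,0]

```text
time: 9.95
tool_pos: [530.7, -56.1, 228.2]
tcp_rot: [3.142, 0.0, 1.585]
contact_force: [0.0, 1.0, -8.3]
grip_width: 15.1
finger_force: 26.8
```

Run:
```python
from h import *
togo((531,-56,228),1.583);print(bot.get_obs()['moment'])
ds=[bot.capture('side')[1] for _ in range(4)]
d=np.median(ds,0)
p,f,R,t=cam('side'); v,u=np.mgrid[175:215,250:285]; dd=d[175:215,250:285]
C=np.stack([(u-p['cx'])/f*dd,(v-p['cy'])/f*dd,dd],-1).reshape(-1,3); P=(C-t)@R
m=(dd.ravel()>0)&(abs(P[:,0]-531)<15)&(P[:,1]<22)&(P[:,1]>-40)&(P[:,2]>215)&(P[:,2]<275)
P=P[m]; print(len(P))
for y in range(-40,20,10):
    q=P[(P[:,1]>=y)&(P[:,1]<y+10)]
    if len(q)>3: print(y,len(q),'zmax',np.sort(q[:,2])[-4:].round(1),'x range',np.percentile(q[:,0],[5,50,95]).round(1))
T=P[P[:,2]>242];print('top fit slope x/y',np.polyfit(T[:,1],T[:,0],1))
# same on first picture: top of seated rod
d=np.load('side.npz')['d']
v,u=np.mgrid[175:228,262:285]; dd=d[175:228,262:285]
P=(np.stack([(u-p['cx'])/f*dd,(v-p['cy'])/f*dd,dd],-1).reshape(-1,3)-t)@R
s=(P[:,:2]-[532,-56])@[.837,.547]; l=(P[:,:2]-[532,-56])@[-.547,.837]
m=(abs(s)<14)&(abs(l)<70)&(P[:,2]>165)&(P[:,2]<225);P=P[m];l=l[m]
for y in range(-70,70,20):
    q=P[(l>=y)&(l<y+20)]
    if len(q)>3: print('start',y,np.sort(q[:,2])[-4:].round(1))
```

```text
t 9.95 pos [530.67599422 -56.07687652 228.18537518] rot [3.14159105e+00 4.70451109e-05 1.58505817e+00] q [-0.24891765 -0.26316503] F [ 0.02862966  1.0397649  -8.25696959] w 15.116192568385953 26.82918816804886
shift shares [0.00014451 0.00065014 0.00037074] turn share 0.0013102691446922599
[ 0.00710175 -0.06933644 -0.00424646]
337
-40 49 zmax [254.3 254.3 254.4 254.7] x range [525.9 526.4 533. ]
-30 48 zmax [254.2 254.7 255.3 255.4] x range [525.5 526.3 533.2]
-20 48 zmax [254.7 254.8 255.1 255.2] x range [525.6 526.7 532.3]
-10 52 zmax [254.6 254.7 254.7 255.2] x range [525.6 526.3 532.5]
0 44 zmax [254.7 255.  255.1 255.4] x range [525.6 526.5 534.3]
10 96 zmax [254.3 254.3 254.8 255.1] x range [525.9 530.4 536.8]
top fit slope x/y [3.77816588e-02 5.29468591e+02]
start -70 [204.5 204.5 204.5 205.2]
start -50 [204.3 204.6 205.5 206.1]
start -30 [204.9 205.5 205.6 205.7]
start -10 [205.1 205.3 205.6 205.8]
start 10 [205.6 205.7 205.8 205.8]
start 30 [205.  205.  205.1 205.2]
start 50 [205.3 205.5 205.9 206.1]
```

Depth puts the top edge at about 255 mm along the bar. The bar runs within about 0.01 rad of the lathe's axis, and the forces are just the weight. Handing in.

```bash
python3 -c "
from h import *
print(bot.close_job())"
```

```text
the job is handed in; nothing more can be done
None
```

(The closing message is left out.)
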